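Put the screw tin away behind the shelf lip

ROBOT

A 6-joint arm with a two-finger parallel gripper is mounted at the origin on the work surface. World frame = base frame: x ahead of the robot, y to its left, z up, the work surface at z = 0. Lengths are in m, angles in rad, forces in N, time in s.
With the tool pointing down it reaches from about 0.225 to 0.875 m from the base axis. Payload 3.4 kg.
Tool frame: the origin (TCP) lies between the finger pads; the fingertips stand 8 mm ahead of it and the grasp point (between the pads) lies 11 mm behind it; z points along the fingers, y is the line along which they close (so a half turn about z gives the same grasp; the last joint's range is limited). The gripper opens to 85 mm and grips with 20 to 120 N. Pads are 22 mm wide; open, the fingers measure 114 mm over their backs; the gripper's body (76 mm by 85 mm) begins 54 mm behind the grasp point. The pads swing forward as they close: fully open they stand 13 mm farther back than shut.
Start: joints at [1.126, 0.276, 1.505, -0, 1.361, -0.121], TCP at [0.183, 0.545, 0.239] pointing down, gripper open.
Joint ranges: [-2.89, 2.89], [-0.75, 2.08], [0.22, 2.7], [-1.18, 4.32], [0.11, 2.71], [-2.7, 2.7]. Speed limits (rad/s): [2.57, 2.57, 3.14, 3.14, 3.14, 3.14].

INTERFACE

Orientations are given as a unit quaternion [w, x, y, z].
In Python, from rig import manip, optics, finder gives the robot as it stands.
- The arm moves only by the tool servo_tool, never from a script. Its argument "increments" is a list of rows, each a list of 7 numbers: the shift along the tool's x, y, z in cm, then the turn, a rotation vector about the tool's x, y, z in degrees, then the closure, from -1 (fully open) to 1 (shut). In form: [[x, y, z, rx, ry, rz, gripper], ...]. A call has exactly 5 rows; each row shifts and turns the commanded pose from where the row before left it, along the tool's axes as they then stand; what a row does not reach is not made up. A row lasts 1/10 s, in which the tool goes at most 50 mm and 8.59 degrees, less where a joint would pass 70% of its speed; a pose out of reach is approached as far as the arm can. A call is refused whole if a number of a shift passes 5 or a number of a turn 8.59, either way. A call with a gripper value outside its range is refused whole. The fingers move at their own pace and stop on an object; "squeeze" is the grip in N (left out, the last holds). Time passes only in rows, so rows that do not move let the fingers close, or fill a call up. It gives the time, the measured TCP pose, the force, the opening and the grip force at its end, in the units of the state.
- manip.get_state(): the state, without advancing time (a new reading comes with each control period).
- optics.get_image(name): name is "side" or "top" or "wrist"; returns the picture (384x512x3 uint8, red, green, blue); there is no depth.
- optics.get_calibration(name): a dict with "fov_y" (degrees; the focal length in pixels is half the picture's height over the tangent of half this angle, whatever the lens; pixels are square), "cx", "cy" (the principal point, pixels), "world_to_cam" (4x4, takes a point from world to camera coordinates). Camera axes: x right, y down, z forward; pixel columns grow to the right and rows downward; lengths in m; the calibration is good to about 2 mm. A picture is of the moment at which its call begins: read the wrist's pose just before it. get_calibration takes no time and is no camera call; for the wrist camera it gives the pose at the moment of the call.
- manip.sign_off(): hands the job in; it is judged then, once.
Trained networks look in the newest picture that a camera, given by its name, has taken for a name from the list of things; names that differ only in an ending like _2 or _b are one class to them, and where a whole thing is asked for, a point or a joint stands for the part that bears it (a point fixed in the world has none). Each returns a list of dicts, best first, with "p" (0 to 1); they miss things now and then, are a little off and sometimes report something else, mostly with a low value. They report only what shows in the picture. A call takes as long as a camera call. They do not tell look-alikes from the thing itself.
- finder.silhouettes(label, camera): "region" (384x512 bool, what is visible of it) and "box" ([centre column, centre row, width, height] in pixels, round what is visible of it).
- finder.tip_of(label, camera): "at" ([column, row] in pixels: a listed point, or the origin of a listed thing).
The state is a dict: "clock": time; "qpos": joint angles; "qd": joint speeds; "effort": joint torques, N m; "position": TCP position; "ee_rot": TCP orientation; "contact_force": force on the tool from outside, world axes, zero at the start; "moment": the same for the moment, N m; "width": finger opening in m; "gripper_force": force on a finger pad.
Only numpy, scipy, OpenCV 4.12 (cv2) and the standard library are available. Lean on these libraries where they do the work, as an engineer would, in place of code of your own. Each camera call takes 0.05 s, during which the arm holds its last target. There are 200 camera calls.

TASK

Put the screw tin that was left on the bench back on the little riser shelf, in the row with the other two. The two tins there stand too spread out, so first slide them along behind the lip, without lifting them or tipping them over, until there is room for a third; then lift the tin over the lip and set it down gently on the shelf, upright. Leave the sanding block, the glue bottle and the offcut where they are.

Things in the scene. Friction and masses are not known exactly. Their poses are not given: they have to be found in the camera images.
- rack_mid (a point): Middle of the riser shelf's board, on its upper face, 70 mm above the bench. Plywood and pale wood stand fixed to the bench, 96 mm deep, 384 mm long, open above. Its length runs along this point's y; its front faces -x (towards the robot); z is up. Inside the lips the board is 76 mm deep (x -38 to 38 mm) and 364 mm long (y -182 to 182 mm): three tins in a row fit with 52 mm to spare.
- rack_lip (a point): Middle of the top edge of the shelf's front retaining lip, the one to lift over. Lips 10 mm thick stand 24 mm above the board on all four sides, the same at front, back and ends. Axes as rack_mid.
- tin_mid (a point): The tin to put away, upright on the bench in front of the shelf. Plain steel box-shaped screw tin, closed, blank paper label, 52 mm thick (its x), 104 mm long (its y), 92 mm tall (its z), 0.4 to 0.8 kg; the point is its centre, 46 mm above its underside. Fits inside the lips only with its length along the shelf, either way round; grip it across its thickness, in the upper half.
- stock_left_mid (a point): The shelf tin nearer the shelf's +y end, length along the shelf. Plain steel box-shaped screw tin, closed, blank paper label, 52 mm thick (its x), 104 mm long (its y), 92 mm tall (its z), 0.4 to 0.8 kg; the point is its centre, 46 mm above its underside. Pushed along the shelf just above the lip it slides (2 to 6 N); pushed near its top it may tip.
- stock_right_mid (a point): The shelf tin nearer the shelf's -y end; the same kind of tin. Plain steel box-shaped screw tin, closed, blank paper label, 52 mm thick (its x), 104 mm long (its y), 92 mm tall (its z), 0.4 to 0.8 kg; the point is its centre, 46 mm above its underside. 
- sanding_block_mid (a point): Bystander: cork sanding block with a wooden back, 120 x 66 x 35 mm, lying on the bench; the point is about its middle.
- glue_mid (a point): Bystander: yellow glue bottle, 64 mm across, 170 mm tall, standing on the bench; the point is half-way up.
- offcut_mid (a point): Bystander: dark wood offcut, 190 x 70 x 22 mm, lying on the bench; the point is its centre.
Mind the look-alikes: they are no part of the job. What is shaped like the part that bears tin_mid but purple or turquoise is not meant.

How it is judged:
By the outcome, as a careful person would: the job done as asked, in the order asked, and still so for the second after the job is handed in, with the robot touching nothing.
It also fails if it takes over 50 s, if anything falls off the work surface, if the arm or the gripper's body presses on something with over 40 N, if the wrist force passes 120 N, or if a joint passes its speed limit or range.

## Working session

There is one attempt and no reset: what is moved stays moved. The work goes in short steps, Python scripts to look and compute and a tool call to move; the robot and the scene stay as the last step left them, time stands still between calls to the robot, and variables do not carry over. Pictures are saved under pics/ and viewed, at most 10 in all, crops included, and the job is handed in when it is done.

Besides the shell and the picture viewer there is one more tool, called after ">>>" by a JSON object that holds its "name" and its "arguments". servo_tool: Moves the arm, as the interface text tells. Its arguments: {"type":"object","properties":{"increments":{"type":"array","items":{"type":"array","items":{"type":"number"}}},"squeeze":{"type":"number"}},"required":["increments"]}

```bash
mkdir -p pics; ls; cat > h.py <<'E'
import numpy as np, cv2
from rig import manip, optics, finder
def snap(cam,name):
    im=optics.get_image(cam); cv2.imwrite(f'pics/{name}.png',im[:,:,::-1]); return im
def K(cam):
    c=optics.get_calibration(cam); f=192/np.tan(np.radians(c['fov_y'])/2); return c,f
def ray(cam,px):
    c,f=K(cam); M=np.array(c['world_to_cam']); R=M[:3,:3]; t=M[:3,3]
    d=R.T@np.array([(px[0]-c['cx'])/f,(px[1]-c['cy'])/f,1]); return -R.T@t,d
def at_z(cam,px,z):
    o,d=ray(cam,px); return o+d*(z-o[2])/d[2]
def proj(cam,p):
    c,f=K(cam); M=np.array(c['world_to_cam']); q=M[:3,:3]@np.array(p)+M[:3,3]; return np.array([f*q[0]/q[2]+c['cx'],f*q[1]/q[2]+c['cy']])
def tri(a,pa,b,pb):
    o,d=ray(a,pa);p,e=ray(b,pb);A=np.stack([d,-e],1);s=np.linalg.lstsq(A,p-o,rcond=None)[0]
    return (o+d*s[0]+p+e*s[1])/2, np.linalg.norm(o+d*s[0]-p-e*s[1])
E
python3 - <<'E'
from h import *
np.set_printoptions(precision=3,suppress=True)
t=snap('top','top0'); s=snap('side','side0')
cv2.imwrite('pics/both0.png',cv2.resize(np.vstack([t,s])[:,:,::-1],(450,675))[:600])
z={'rack_mid':.07,'rack_lip':.094,'tin_mid':.046,'stock_left_mid':.116,'stock_right_mid':.116,'sanding_block_mid':.017,'glue_mid':.085,'offcut_mid':.011}
for n,h in z.items():
    for c in('top','side'):
        for r in finder.tip_of(n,c)[:4]:
            print(n,c,round(r['p'],2),np.array(r['at']),at_z(c,r['at'],h))
print(manip.get_state())
for c in('top','side'): print(optics.get_calibration(c))
E
```

```text
pics
rack_mid top 0.57 [280.  128.1] [ 0.646 -0.065  0.07 ]
rack_mid side 0.94 [314.4 192.8] [ 0.648 -0.05   0.07 ]
rack_mid side 0.43 [306.6 189. ] [ 0.64  -0.016  0.07 ]
rack_mid side 0.27 [383.7 237.5] [ 0.667 -0.347  0.07 ]
rack_lip top 0.87 [278.  137.2] [ 0.61  -0.059  0.094]
rack_lip side 0.75 [308.4 189.7] [ 0.616 -0.056  0.094]
tin_mid top 0.9 [270.3 202.2] [ 0.412 -0.04   0.046]
tin_mid top 0.77 [144.9 252.1] [0.247 0.346 0.046]
tin_mid top 0.76 [206.2 238.4] [0.294 0.157 0.046]
tin_mid top 0.6 [225.9 190.5] [0.446 0.101 0.046]
tin_mid side 0.88 [164.4 172.7] [0.263 0.391 0.046]
tin_mid side 0.87 [256.9 215. ] [ 0.43  -0.042  0.046]
tin_mid side 0.84 [239.3 192.1] [0.447 0.116 0.046]
tin_mid side 0.6 [196.7 196.4] [0.306 0.161 0.046]
stock_left_mid side 0.83 [303.8 168.2] [0.669 0.046 0.116]
stock_right_mid top 0.77 [303.3 129.1] [ 0.631 -0.135  0.116]
stock_right_mid side 0.64 [328.7 189.8] [ 0.648 -0.119  0.116]
sanding_block_mid top 0.95 [351.1 193.5] [ 0.45  -0.3    0.017]
glue_mid top 0.57 [379.4 133.3] [ 0.632 -0.374  0.085]
glue_mid side 0.97 [379.7 238.6] [ 0.636 -0
[... 395 characters left out ...]
([0.   , 0.161, 0.987, 0.   ]), 'contact_force': array([-0.171,  0.399, -0.37 ]), 'moment': array([-0.013,  0.014, -0.035]), 'gripper_force': 0.0, 'width': 0.08527299721297876}
{'fov_y': 48.51807249426784, 'cx': 260.4101370216945, 'cy': 191.74425157993974, 'world_to_cam': array([[ 0.025, -1.   , -0.01 , -0.019],
       [-0.991, -0.024, -0.133,  0.447],
       [ 0.133,  0.013, -0.991,  1.332],
       [ 0.   ,  0.   ,  0.   ,  1.   ]])}
{'fov_y': 54.67223411846053, 'cx': 260.4956621654252, 'cy': 194.29481520433532, 'world_to_cam': array([[ 0.87 , -0.494,  0.003, -0.406],
       [-0.246, -0.44 , -0.864,  0.193],
       [ 0.428,  0.75 , -0.504,  1.05 ],
       [ 0.   ,  0.   ,  0.   ,  1.   ]])}
```

View pics/top0.png

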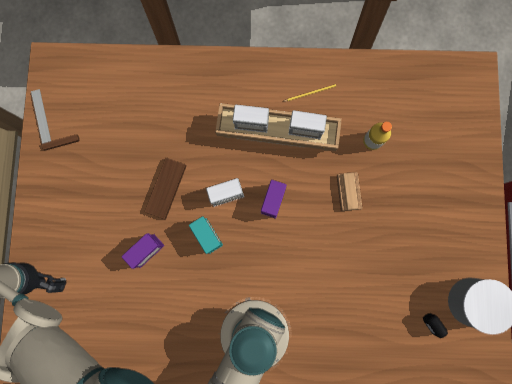

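View pics/side0.png

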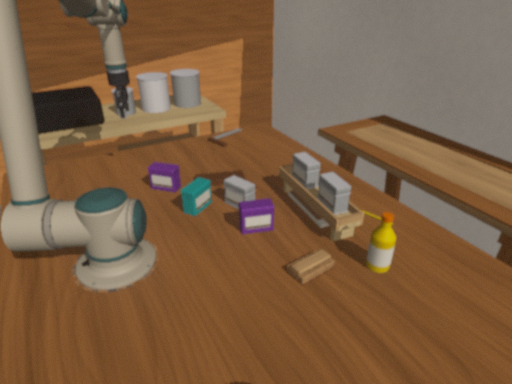

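The images show four tins on the bench. In the top view there are two purple (273,199) and (143,251), one turquoise (205,235) and one plain steel (225,191). The steel one is the one to move, at about (0.446, 0.10). The steel shelf tins are at (251,120) and (307,125). I'll check this in a close crop.

```bash
python3 - <<'E'
from h import *
np.set_printoptions(precision=4,suppress=True)
t=cv2.imread('pics/top0.png')
cv2.imwrite('pics/crop0.png',cv2.resize(t[95:210,190:350],None,fx=5,fy=5,interpolation=cv2.INTER_CUBIC))
g=t.min(2).astype(int)
for n,b,z in (('L',(230,100,275,135),.162),('R',(285,108,330,142),.162),('T',(203,175,247,210),.092)):
    x0,y0,x1,y1=b; sub=t[y0:y1,x0:x1].astype(int); m=(sub.min(2)>150).astype(np.uint8)
    k,l,s,c=cv2.connectedComponentsWithStats(m); i=1+s[1:,4].argmax()
    ys,xs=np.nonzero(l==i); P=np.array([at_z('top',(x+x0,y+y0),z)[:2] for x,y in zip(xs,ys)],np.float32)
    r=cv2.minAreaRect(P); print(n,s[i],r, P.mean(0))
for n in ('rack_mid','tin_mid','stock_left_mid'):
  for r in finder.silhouettes(n,'top')[:5]: print(n,r['p'],np.array(r['box']))
E
```

```text
L [  3   5  36  19 540] ((0.6608204245567322, 0.02387155219912529), (0.10341561585664749, 0.04819197207689285), 84.98279571533203) [0.6607 0.025 ]
R [  6   3  36  20 546] ((0.6447597742080688, -0.14531467854976654), (0.10060813277959824, 0.04863101989030838), 82.83806610107422) [ 0.6448 -0.1455]
T [  4   3  35  25 531] ((0.44110107421875, 0.10196167230606079), (0.0492917075753212, 0.10139315575361252), 19.274517059326172) [0.4411 0.1021]
rack_mid 0.65 [277.9 128.1 122.   48.5]
tin_mid 0.83 [143.3 250.3  42.7  36.4]
tin_mid 0.81 [204.8 236.1  31.8  39.6]
tin_mid 0.66 [274.8 199.1  27.3  37.1]
tin_mid 0.59 [225.4 192.9  36.9  30.1]
stock_left_mid 0.97 [250.8 119.2  38.6  27.5]
stock_left_mid 0.62 [279.1 126.8 123.3  47.1]
```

View pics/crop0.png

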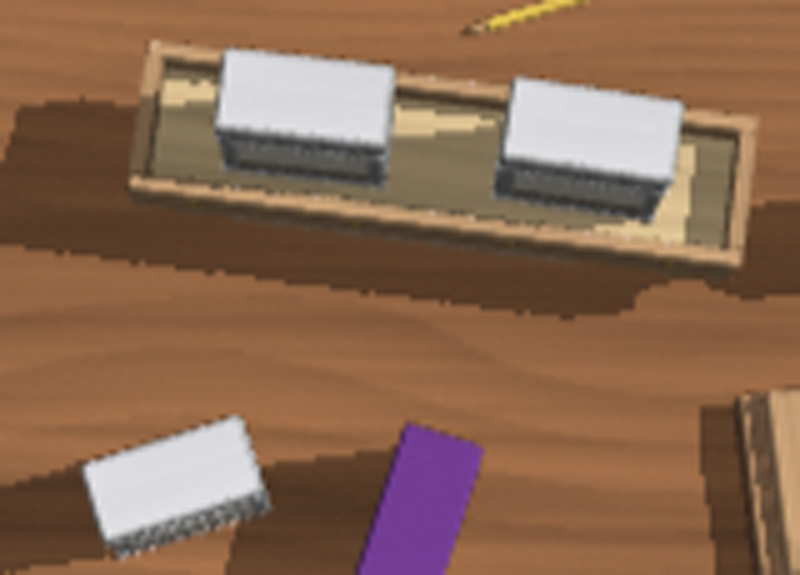

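The crop confirms it: the plain steel tin is at crop (175,485). The shelf's lip corners are at crop (152,42), (757,118), (742,265) and (130,187). Next I'll work out the shelf frame and the approach.

```bash
cat >> h.py <<'E'
def plan(p0,a0,p1,a1,n,g):
    "rows (tool axes, cm, deg) of a straight move; a = world heading of tool y, deg; tool down"
    d=(np.array(p1)-p0)/n*100; da=(a1-a0)/n
    for i in range(n):
        a=np.radians(a0+da*i); x=np.array([-np.sin(a),np.cos(a),0]); y=np.array([np.cos(a),np.sin(a),0])
        print([round(float(v),2) for v in (d@x,d@y,-d[2],0,0,-da)]+[g])
def pose():
    s=manip.get_state(); from scipy.spatial.transform import Rotation as R
    w,x,y,z=s['ee_rot']; m=R.from_quat([x,y,z,w]).as_matrix(); return s['position'],np.degrees(np.arctan2(m[1,1],m[0,1])),m
E
python3 - <<'E'
from h import *
np.set_printoptions(precision=4,suppress=True)
C=[at_z('top',(c/5+190-.4,r/5+95-.4),.094)[:2] for c,r in((152,42),(757,118),(742,265),(130,187))]
C=np.array(C);print(C,[np.linalg.norm(C[i]-C[i-1]) for i in range(4)]);m=C.mean(0)
d=C[0]+C[3]-C[1]-C[2];d/=np.linalg.norm(d);yaw=np.degrees(np.arctan2(-d[0],d[1]));print('mid',m,'yaw',yaw)
f=np.array([d[1],-d[0]])
for n,p in(('L',(.6608,.0239)),('R',(.6448,-.1453))): q=np.array(p)-m; print(n,'x',q@f,'y',q@d)
p,a,_=pose(); print(p,a)
g=m+f*0+d*-.004
plan(p,a,[g[0],g[1],.25],yaw,20,1)
E
```

```text
[[ 0.716   0.1252]
 [ 0.6752 -0.2534]
 [ 0.5814 -0.2442]
 [ 0.6222  0.1353]] [np.float64(0.09428728879441155), np.float64(0.38071640696335335), np.float64(0.09425657106091936), np.float64(0.3816381304115097)]
mid [ 0.6487 -0.0593] yaw -6.145683579320432
L x 0.003132963862591898 y 0.08399921415651658
R x 0.005338936781118108 y -0.08594128626490369
[0.1829 0.5451 0.2393] 71.44761095671745
[-3.17, -2.14, -0.05, 0.0, 0.0, 3.88, 1]
[-3.31, -1.92, -0.05, 0.0, 0.0, 3.88, 1]
[-3.43, -1.7, -0.05, 0.0, 0.0, 3.88, 1]
[-3.54, -1.46, -0.05, 0.0, 0.0, 3.88, 1]
[-3.63, -1.22, -0.05, 0.0, 0.0, 3.88, 1]
[-3.71, -0.97, -0.05, 0.0, 0.0, 3.88, 1]
[-3.76, -0.71, -0.05, 0.0, 0.0, 3.88, 1]
[-3.8, -0.46, -0.05, 0.0, 0.0, 3.88, 1]
[-3.82, -0.2, -0.05, 0.0, 0.0, 3.88, 1]
[-3.83, 0.06, -0.05, 0.0, 0.0, 3.88, 1]
[-3.82, 0.32, -0.05, 0.0, 0.0, 3.88, 1]
[-3.79, 0.58, -0.05, 0.0, 0.0, 3.88, 1]
[-3.74, 0.83, -0.05, 0.0, 0.0, 3.88, 1]
[-3.67, 1.08, -0.05, 0.0, 0.0, 3.88, 1]
[-3.59, 1.33, -0.05, 0.0, 0.0, 3.88, 1]
[-3.49, 1.57, -0.05, 0.0, 0.0, 3.88, 1]
[-3.38, 1.8, -0.05, 0.0, 0.0, 3.88, 1]
[-3.25, 2.02, -0.05, 0.0, 0.0, 3.88, 1]
[-3.11, 2.24, -0.05, 0.0, 0.0, 3.88, 1]
[-2.95, 2.45, -0.05, 0.0, 0.0, 3.88, 1]
```

>>> {"name": "servo_tool", "arguments": {"increments": [[-3.2,-2.1,0,0,0,3.9,1],[-3.3,-1.9,0,0,0,3.9,1],[-3.4,-1.7,0,0,0,3.9,1],[-3.5,-1.5,0,0,0,3.9,1],[-3.6,-1.2,0,0,0,3.9,1]]}}

```text
clock: 1.55
position: [0.2991, 0.3926, 0.2395]
ee_rot: [0.0, 0.327, 0.945, 0.0]
contact_force: [0.5, -0.0, -0.0]
width: 0.0124
gripper_force: 0.0
```

>>> {"name": "servo_tool", "arguments": {"increments": [[-3.7,-1.0,-0.1,0,0,3.9,1],[-3.8,-0.7,-0.1,0,0,3.9,1],[-3.8,-0.5,-0.1,0,0,3.9,1],[-3.8,-0.2,-0.1,0,0,3.9,1],[-3.8,0.1,-0.1,0,0,3.9,1]]}}

```text
clock: 2.05
position: [0.415, 0.2401, 0.2446]
ee_rot: [0.0, 0.483, 0.876, 0.0]
contact_force: [-0.3, 0.6, 0.0]
width: 0.0
gripper_force: 0.0
```

>>> {"name": "servo_tool", "arguments": {"increments": [[-3.8,0.3,-0.1,0,0,3.9,1],[-3.8,0.6,-0.1,0,0,3.9,1],[-3.7,0.8,-0.1,0,0,3.9,1],[-3.7,1.1,-0.1,0,0,3.9,1],[-3.6,1.3,-0.1,0,0,3.9,1]]}}

```text
clock: 2.55
position: [0.5305, 0.0874, 0.2495]
ee_rot: [0.0, 0.624, 0.781, 0.0]
contact_force: [0.5, 0.1, -0.1]
width: -0.0001
gripper_force: 0.0
```

>>> {"name": "servo_tool", "arguments": {"increments": [[-3.5,1.6,0,0,0,3.9,1],[-3.4,1.8,0,0,0,3.8,1],[-3.2,2.0,0,0,0,3.8,1],[-3.1,2.2,0,0,0,3.8,1],[-2.9,2.4,0,0,0,3.7,1]]}}

```text
clock: 3.05
position: [0.6454, -0.0643, 0.2493]
ee_rot: [-0.0, 0.744, 0.668, 0.0]
contact_force: [0.7, 0.2, -0.5]
width: 0.0002
gripper_force: 0.0
```

```bash
python3 - <<'E'
from h import *
np.set_printoptions(precision=4,suppress=True)
snap('wrist','w1')
p,a,m=pose();print(p,a,m[:,2],manip.get_state()['width'])
yaw=np.radians(-6.1);f=np.array([np.cos(yaw),np.sin(yaw)]);d=np.array([-f[1],f[0]])
q=p[:2]-np.array([.6487,-.0593]);print('shelf x,y',q@f,q@d)
c,ff=K('wrist');M=np.array(c['world_to_cam']);print(-M[:3,:3].T@M[:3,3])
E
```

```text
[ 0.6495 -0.0701  0.2484] -6.505073305443369 [ 0.0045 -0.0057 -1.    ] -0.0001831087552876449
shelf x,y 0.0019817751423173292 -0.010690738556780556
[0.658  0.0025 0.3809]
```

View pics/w1.png

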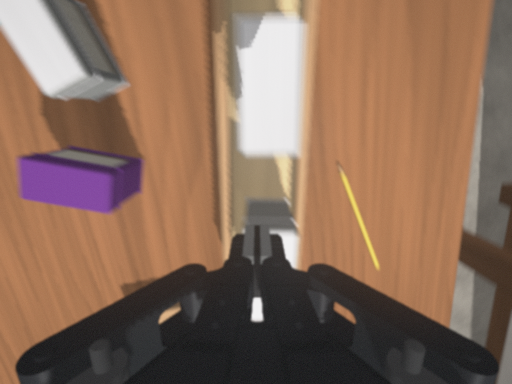

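The wrist view shows the left shelf tin's top at columns 235-305, rows 12-157. The right tin's near face starts at row 200 and its top at about row 228. I'll measure both edges.

```bash
python3 - <<'E'
from h import *
np.set_printoptions(precision=4,suppress=True)
yaw=np.radians(-6.1);f=np.array([np.cos(yaw),np.sin(yaw)]);d=np.array([-f[1],f[0]])
S=lambda P:(lambda q:(round(float(q@f),4),round(float(q@d),4)))(P[:2]-np.array([.6487,-.0593]))
for n,px,z in(('L top near L',(240,157),.162),('L top near R',(302,157),.162),('L top far',(275,13),.162),('R top near l',(246,228),.162),('R top near r',(298,230),.162),('R base near',(270,200),.07),('front lip outer top',(214,100),.094),('back lip outer',(312,100),.094),('tip',(257,228),.24)):
    print(n,S(at_z('wrist',px,z)))
p,a,m=pose();print(S(p),p,a)
E
```

```text
L top near L (-0.0104, 0.024)
L top near R (0.0409, 0.0236)
L top far (0.0172, 0.1274)
R top near l (-0.0067, -0.0402)
R top near r (0.0401, -0.0426)
R base near (0.0197, -0.0459)
front lip outer top (-0.0395, 0.0708)
back lip outer (0.0605, 0.0701)
tip (0.003, -0.0037)
(0.002, -0.0107) [ 0.6495 -0.0701  0.2484] -6.505073305443369
```

The picture was taken while the arm was still settling. Allowing for that, the edges agree with the top view: the gap runs from y -34 to +32 mm. I'll descend in it with the fingers shut.

>>> {"name": "servo_tool", "arguments": {"increments": [[0.9,0,2.0,0,0,0,1],[0,0,3.5,0,0,0,1],[0,0,3.5,0,0,0,1],[0,0,3.0,0,0,0,1],[0,0,2.0,0,0,0,1]]}}

```text
clock: 3.6
position: [0.6441, -0.0535, 0.1067]
ee_rot: [-0.001, 0.743, 0.669, -0.001]
contact_force: [-0.9, -1.0, 0.3]
width: 0.0003
gripper_force: 0.0
```

>>> {"name": "servo_tool", "arguments": {"increments": [[0,0,0,0,0,0,1],[0,0,0,0,0,0,1],[0.5,0,0,0,0,0,1],[0.5,0,0,0,0,0,1],[0.5,0,0,0,0,0,1]]}}

```text
clock: 4.1
position: [0.6478, -0.0385, 0.1106]
ee_rot: [0.001, 0.743, 0.669, 0.001]
contact_force: [-0.1, 0.5, -0.2]
width: -0.0
gripper_force: 0.0
```

>>> {"name": "servo_tool", "arguments": {"increments": [[0.4,0,0.1,0,0,0,1],[0.4,0,0,0,0,0,1],[0.4,0,0,0,0,0,1],[0.4,0,0,0,0,0,1],[0.4,0,0,0,0,0,1]]}}

```text
clock: 4.6
position: [0.6497, -0.0198, 0.109]
ee_rot: [0.001, 0.743, 0.669, -0.0]
contact_force: [-0.2, -4.8, 3.2]
width: 0.0003
gripper_force: 0.0
```

>>> {"name": "servo_tool", "arguments": {"increments": [[0.4,0,0,0,0,0,1],[0.4,0,0,0,0,0,1],[0.4,0,0,0,0,0,1],[0.3,0,0,0,0,0,1],[0,0,0,0,0,0,1]]}}

```text
clock: 5.1
position: [0.6513, -0.0041, 0.1089]
ee_rot: [0.001, 0.743, 0.669, 0.0]
contact_force: [0.4, -4.0, 4.1]
width: -0.0
gripper_force: 0.0
```

```bash
cat > m.py <<'E'
from h import *
np.set_printoptions(precision=4,suppress=True)
yaw=np.radians(-6.1);f=np.array([np.cos(yaw),np.sin(yaw)]);d=np.array([-f[1],f[0]])
S=lambda P:(lambda q:(round(float(q@f),4),round(float(q@d),4)))(np.array(P)[:2]-np.array([.6487,-.0593]))
def tops(name):
    t=snap('top',name)
    m=(t.min(2)>150).astype(np.uint8); m[:95]=0;m[150:]=0;m[:,:215]=0;m[:,345:]=0
    k,l,s,c=cv2.connectedComponentsWithStats(m)
    for i in range(1,k):
        if s[i,4]<150: continue
        ys,xs=np.nonzero(l==i); P=np.array([at_z('top',(x,y),.162)[:2] for x,y in zip(xs,ys)],np.float32)
        r=cv2.minAreaRect(P); print('tin',s[i],S(r[0]),r[1],round(r[2],1))
E
python3 - <<'E'
from m import *
tops('top2');p,a,m=pose();print(p,S(p),a,m[:,2],manip.get_state()['contact_force'])
E
```

```text
tin [291 111  36  20 541] (0.0054, -0.0862) (0.10018020868301392, 0.04819948226213455) 82.8
[ 0.6513 -0.0041  0.1088] (-0.0032, 0.0551) -6.051753226043601 [ 0.0014 -0.     -1.    ] [-1.2323 -3.8883  4.3086]
```

>>> {"name": "servo_tool", "arguments": {"increments": [[0.3,0,0,0,0,0,1],[0.3,0,0,0,0,0,1],[0,0,0,0,0,0,1],[-0.7,0,0,0,0,0,1],[-2.0,0,0,0,0,0,1]]}}

```text
clock: 5.65
position: [0.6479, -0.0229, 0.1074]
ee_rot: [-0.002, 0.743, 0.669, 0.0]
contact_force: [-0.3, -0.1, 0.1]
width: 0.0
gripper_force: 0.0
```

>>> {"name": "servo_tool", "arguments": {"increments": [[-2.0,0.2,0,0,0,0,1],[-1.5,0.2,0,0,0,0,1],[-1.0,0.1,0,0,0,0,1],[-0.5,0,0,0,0,0,1],[-0.4,0,0,0,0,0,1]]}}

```text
clock: 6.15
position: [0.6476, -0.0786, 0.1081]
ee_rot: [-0.001, 0.744, 0.668, 0.001]
contact_force: [-0.5, 3.1, 1.2]
width: 0.0003
gripper_force: 0.0
```

>>> {"name": "servo_tool", "arguments": {"increments": [[-0.4,0,0,0,0,0,1],[-0.4,0,0,0,0,0,1],[-0.4,0,0,0,0,0,1],[-0.4,0,0,0,0,0,1],[-0.4,0,0,0,0,0,1]]}}

```text
clock: 6.65
position: [0.646, -0.0992, 0.1086]
ee_rot: [0.0, 0.743, 0.669, 0.0]
contact_force: [-0.1, 3.1, 3.3]
width: 0.0002
gripper_force: 0.0
```

```bash
python3 - <<'E'
from m import *
tops('top3');p,a,m=pose();print(p,S(p),a,m[:,2],manip.get_state()['contact_force'])
E
```

```text
tin [312 100  21  31 347] (0.0249, -0.1312) (0.057524289935827255, 0.08826933056116104) 77.0
tin [220 103  36  15 398] (0.0099, 0.1255) (0.04295020550489426, 0.10350575298070908) 1.3
tin [284 131  21  16 158] (-0.0482, -0.0475) (0.054631199687719345, 0.03935907781124115) 66.9
[ 0.646  -0.1     0.1085] (0.0016, -0.0408) -6.053695436867606 [ 0.0007 -0.0005 -1.    ] [0.8879 3.239  2.4945]
```

>>> {"name": "servo_tool", "arguments": {"increments": [[-0.4,0,0,0,0,0,1],[-0.4,0,0,0,0,0,1],[-0.4,0,0,0,0,0,1],[-0.4,0,0,0,0,0,1],[-0.4,0,0,0,0,0,1]]}}

```text
clock: 7.2
position: [0.6438, -0.1193, 0.1085]
ee_rot: [0.0, 0.743, 0.669, 0.0]
contact_force: [0.1, 5.1, 3.1]
width: 0.0002
gripper_force: 0.0
```

>>> {"name": "servo_tool", "arguments": {"increments": [[0,0,0,0,0,0,1],[0.7,0,0,0,0,0,1],[3.0,0,0,0,0,0,1],[2.0,0,-3,0,0,0,1],[0,0,-4,0,0,0,1]]}}

```text
clock: 7.7
position: [0.6475, -0.0598, 0.1755]
ee_rot: [-0.003, 0.743, 0.67, -0.002]
contact_force: [0.6, 0.4, 0.9]
width: 0.0002
gripper_force: 0.0
```

```bash
python3 - <<'E'
from m import *
p,a,m=pose();print(p,S(p),a)
# over bench tin, tool y along its thickness 19.3deg
u=np.array([.4411,.1020,.26])
plan(p-[0,0,0],a,[u[0],u[1],.26],19.3,10,-1)
E
```

```text
[ 0.6475 -0.0598  0.1755] (-0.0011, -0.0006) -5.915235583035539
[1.4, -2.22, -0.84, 0.0, 0.0, -2.52, -1]
[1.49, -2.16, -0.84, 0.0, 0.0, -2.52, -1]
[1.59, -2.09, -0.84, 0.0, 0.0, -2.52, -1]
[1.68, -2.02, -0.84, 0.0, 0.0, -2.52, -1]
[1.76, -1.94, -0.84, 0.0, 0.0, -2.52, -1]
[1.85, -1.86, -0.84, 0.0, 0.0, -2.52, -1]
[1.93, -1.78, -0.84, 0.0, 0.0, -2.52, -1]
[2.0, -1.69, -0.84, 0.0, 0.0, -2.52, -1]
[2.08, -1.6, -0.84, 0.0, 0.0, -2.52, -1]
[2.14, -1.51, -0.84, 0.0, 0.0, -2.52, -1]
```

>>> {"name": "servo_tool", "arguments": {"increments": [[0,0,-4,0,0,0,1],[0,0,-4,0,0,0,-1],[1.4,-2.2,0,0,0,-2.5,-1],[1.5,-2.2,0,0,0,-2.5,-1],[1.6,-2.1,0,0,0,-2.5,-1]]}}

```text
clock: 8.2
position: [0.5865, -0.0135, 0.2577]
ee_rot: [0.0, 0.698, 0.716, -0.001]
contact_force: [-0.2, -0.0, 0.2]
width: 0.058
gripper_force: 0.0
```

>>> {"name": "servo_tool", "arguments": {"increments": [[1.7,-2.0,0,0,0,-2.5,-1],[1.8,-1.9,0,0,0,-2.5,-1],[1.8,-1.9,0,0,0,-2.5,-1],[1.9,-1.8,0,0,0,-2.5,-1],[2.0,-1.7,0,0,0,-2.5,-1]]}}

```text
clock: 8.7
position: [0.4833, 0.0677, 0.2576]
ee_rot: [-0.0, 0.615, 0.788, -0.001]
contact_force: [0.2, 0.5, -0.2]
width: 0.0854
gripper_force: 0.0
```

>>> {"name": "servo_tool", "arguments": {"increments": [[2.1,-1.6,0,0,0,-2.5,-1],[2.1,-1.5,0,0,0,-2.5,-1],[0,0,0,0,0,0,-1],[0,0,0,0,0,0,-1],[0,0,0,0,0,0,-1]]}}

```text
clock: 9.2
position: [0.4445, 0.0994, 0.2581]
ee_rot: [0.0, 0.581, 0.814, -0.0]
contact_force: [-0.3, -0.5, -0.7]
width: 0.0852
gripper_force: 0.0
```

```bash
python3 - <<'E'
from m import *
tops('top4');snap('wrist','w4');p,a,m=pose();print(p,a,m[:,2],manip.get_state()['width'])
print([ (k,proj('wrist',v)) for k,v in (('tin centre top',(.4411,.102,.092)),)])
E
```

```text
tin [220 103  36  20 541] (0.0031, 0.1247) (0.1010967269539833, 0.04818439483642578) 83.9
tin [305 112  35  20 536] (0.0066, -0.1274) (0.09948915988206863, 0.04800410196185112) 84.4
[0.4445 0.0994 0.2581] 18.888907227439773 [ 0.0001 -0.0005 -1.    ] 0.08555233421684756
[('tin centre top', array([254.3246, 172.1686]))]
```

View pics/w4.png

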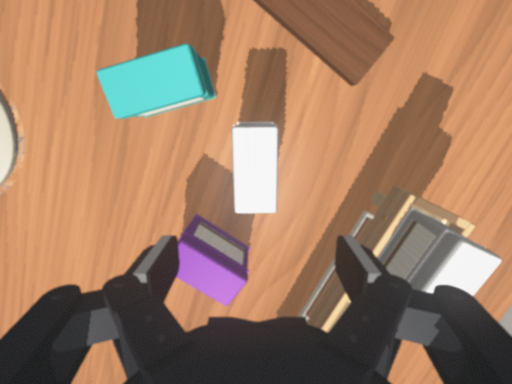

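Both shelf tins stand square at +125 and -127 mm, leaving a gap of about 148 mm. The wrist view shows the steel tin's top at columns 233-277, rows 123-213, aligned with the tool and clear of the fingers, with purple (215,260) and turquoise (155,82) off to the sides. I'll descend and grip.

>>> {"name": "servo_tool", "arguments": {"increments": [[0.6,-0.2,3.5,0,0,-0.4,-1],[0,0,4.5,0,0,0,-1],[0,0,4.5,0,0,0,-1],[0,0,4.0,0,0,0,-1],[0,0,2.0,0,0,0,-1]]}}

```text
clock: 9.8
position: [0.4381, 0.1043, 0.07]
ee_rot: [-0.002, 0.579, 0.816, -0.002]
contact_force: [0.3, 0.2, 0.3]
width: 0.0856
gripper_force: 0.0
```

>>> {"name": "servo_tool", "arguments": {"increments": [[0,0,1.0,0,0,0,-1],[0,0,0.7,0,0,0,-1],[0,0,0,0,0,0,-1],[0,0,0,0,0,0,0.2],[0,0,0,0,0,0,1]], "squeeze": 50}}

```text
clock: 10.3
position: [0.4409, 0.1052, 0.0573]
ee_rot: [0.001, 0.578, 0.816, 0.001]
contact_force: [0.2, 0.8, -0.6]
width: 0.0588
gripper_force: 0.0
```

>>> {"name": "servo_tool", "arguments": {"increments": [[0,0,0,0,0,0,1],[0,0,0,0,0,0,1],[0,0,0,0,0,0,1],[0,0,-0.5,0,0,0,1],[0,0,-1.0,0,0,0,1]]}}

```text
clock: 10.8
position: [0.4384, 0.105, 0.0708]
ee_rot: [-0.001, 0.578, 0.816, -0.001]
contact_force: [-0.1, 0.1, -5.0]
width: 0.0515
gripper_force: 53.4
```

>>> {"name": "servo_tool", "arguments": {"increments": [[0,0,-3,0,0,0,1],[0,0,-4,0,0,0,1],[0,0,-4,0,0,0,1],[0,0,-4,0,0,0,1],[0,0,-3,0,0,0,1]]}}

```text
clock: 11.3
position: [0.4398, 0.1052, 0.2541]
ee_rot: [0.001, 0.578, 0.816, 0.001]
contact_force: [1.3, 0.1, -6.0]
width: 0.0515
gripper_force: 54.7
```

>>> {"name": "servo_tool", "arguments": {"increments": [[0,0,0,0,0,0,1],[0,0,0,0,0,0,1],[0,0,0,0,0,0,1],[0,0,0,0,0,0,1],[0,0,0,0,0,0,1]]}}

```text
clock: 11.8
position: [0.4391, 0.105, 0.2498]
ee_rot: [-0.001, 0.578, 0.816, -0.001]
contact_force: [0.3, 0.1, -4.7]
width: 0.0516
gripper_force: 54.9
```

```bash
python3 - <<'E'
from m import *
p,a,m=pose();print(p,a,manip.get_state()['contact_force'])
plan(p,a,[.6516,-.0606,.255],-6.0,13,1)
E
```

```text
[0.4391 0.105  0.2498] 19.34728130024405 [ 0.2983  0.1136 -4.7293]
[-1.74, 1.12, -0.04, 0.0, 0.0, 1.95, 1]
[-1.7, 1.18, -0.04, 0.0, 0.0, 1.95, 1]
[-1.66, 1.24, -0.04, 0.0, 0.0, 1.95, 1]
[-1.62, 1.29, -0.04, 0.0, 0.0, 1.95, 1]
[-1.58, 1.35, -0.04, 0.0, 0.0, 1.95, 1]
[-1.53, 1.4, -0.04, 0.0, 0.0, 1.95, 1]
[-1.48, 1.45, -0.04, 0.0, 0.0, 1.95, 1]
[-1.43, 1.5, -0.04, 0.0, 0.0, 1.95, 1]
[-1.38, 1.55, -0.04, 0.0, 0.0, 1.95, 1]
[-1.32, 1.59, -0.04, 0.0, 0.0, 1.95, 1]
[-1.27, 1.64, -0.04, 0.0, 0.0, 1.95, 1]
[-1.21, 1.68, -0.04, 0.0, 0.0, 1.95, 1]
[-1.16, 1.72, -0.04, 0.0, 0.0, 1.95, 1]
```

>>> {"name": "servo_tool", "arguments": {"increments": [[-1.7,1.1,0,0,0,1.9,1],[-1.7,1.2,0,0,0,1.9,1],[-1.7,1.2,0,0,0,2.0,1],[-1.6,1.3,0,0,0,2.0,1],[-1.6,1.4,0,0,0,2.0,1]]}}

```text
clock: 12.3
position: [0.5236, 0.0399, 0.251]
ee_rot: [-0.0, 0.647, 0.762, -0.0]
contact_force: [-0.8, 1.0, -5.4]
width: 0.0519
gripper_force: 54.6
```

>>> {"name": "servo_tool", "arguments": {"increments": [[-1.5,1.4,0,0,0,1.9,1],[-1.5,1.4,0,0,0,1.9,1],[-1.4,1.5,0,0,0,2.0,1],[-1.4,1.5,0,0,0,1.9,1],[-1.3,1.6,0,0,0,1.9,1]]}}

```text
clock: 12.8
position: [0.6043, -0.0238, 0.2506]
ee_rot: [-0.0, 0.709, 0.705, -0.0]
contact_force: [0.5, -0.0, -6.0]
width: 0.0517
gripper_force: 54.5
```

>>> {"name": "servo_tool", "arguments": {"increments": [[-1.3,1.6,0,0,0,2.0,1],[-1.2,1.7,0,0,0,2.0,1],[-1.2,1.7,0,0,0,2.0,1],[0,0,0,0,0,0,1],[0,0,0,0,0,0,1]]}}

```text
clock: 13.3
position: [0.6519, -0.0619, 0.2501]
ee_rot: [-0.001, 0.744, 0.668, -0.0]
contact_force: [-0.7, 0.9, -5.6]
width: 0.0512
gripper_force: 54.9
```

>>> {"name": "servo_tool", "arguments": {"increments": [[0,0,0,0,0,0,1],[0,0,0,0,0,0,1],[0,0,0,0,0,0,1],[0,0,0,0,0,0,1],[0,0,0,0,0,0,1]]}}

```text
clock: 13.8
position: [0.6512, -0.0604, 0.2516]
ee_rot: [0.0, 0.743, 0.669, 0.0]
contact_force: [-0.7, -0.2, -4.6]
width: 0.0516
gripper_force: 54.9
```

```bash
python3 - <<'E'
from m import *
snap('wrist','w5');tops('top5');snap('side','side5');p,a,m=pose();print(p,S(p),a,m[:,2])
for k,v in (('f',-.048),('fi',-.038),('bi',.038),('b',.048)):
  P=np.array([.6487,-.0593])+f*v
  print(k,proj('wrist',[*(P+d*.07),.094]))
E
```

```text
tin [305 112  35  20 536] (0.0066, -0.1274) (0.09948915988206863, 0.04800410196185112) 84.4
tin [266 127  24  18 244] (-0.0468, -0.0001) (0.05790216848254204, 0.0463203601539135) 69.0
[ 0.6512 -0.0605  0.2514] (0.0027, -0.0009) -6.04065285911493 [ 0.0002  0.     -1.    ]
f [207.5651 111.2613]
fi [217.1422 111.2695]
bi [289.9304 111.3322]
b [299.5081 111.3405]
```

View pics/w5.png

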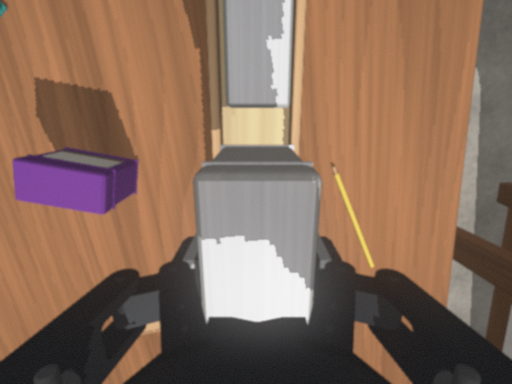

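The wrist view shows the held tin at columns 197-320. The shelf's inner lips are at columns 221 and 292, within 3 px of prediction. The left tin's near edge is at row 106. I'll check the tin's end position, then lower it.

```bash
python3 - <<'E'
from m import *
print('L near',S(at_z('wrist',(259,106),.162)),'held far top',S(at_z('wrist',(258,166),.2514-.057+.092)), 'held far bottom',S(at_z('wrist',(258,146),.2514-.057)))
E
```

```text
L near (0.0052, 0.0744) held far top (0.0039, 0.0514) held far bottom (0.0043, 0.0469)
```

>>> {"name": "servo_tool", "arguments": {"increments": [[0,0,0.5,0,0,0,1],[0,0,1.0,0,0,0,1],[0,0,1.0,0,0,0,1],[0,0,0.5,0,0,0,1],[0,0,0,0,0,0,1]]}}

```text
clock: 14.45
position: [0.6504, -0.0605, 0.2194]
ee_rot: [-0.001, 0.743, 0.669, -0.001]
contact_force: [-0.2, -0.3, -4.7]
width: 0.0516
gripper_force: 54.8
```

>>> {"name": "servo_tool", "arguments": {"increments": [[0,0,1.5,0,0,0,1],[0,0,2.0,0,0,0,1],[0,0,2.0,0,0,0,1],[0,0,1.5,0,0,0,1],[0,0,0.8,0,0,0,1]]}}

```text
clock: 14.95
position: [0.6507, -0.0605, 0.1419]
ee_rot: [-0.001, 0.743, 0.669, -0.001]
contact_force: [-0.8, 0.2, -5.8]
width: 0.0514
gripper_force: 54.8
```

>>> {"name": "servo_tool", "arguments": {"increments": [[0,0,0.3,0,0,0,1],[0,0,0.2,0,0,0,1],[0,0,0,0,0,0,1],[0,0,0,0,0,0,1],[0,0,0,0,0,0,1]]}}

```text
clock: 15.45
position: [0.6517, -0.0607, 0.1391]
ee_rot: [0.001, 0.743, 0.669, 0.0]
contact_force: [-0.5, -0.7, -4.9]
width: 0.0514
gripper_force: 54.8
```

Not touching yet. About 11 mm to go.

>>> {"name": "servo_tool", "arguments": {"increments": [[0,0,0.3,0,0,0,1],[0,0,0.3,0,0,0,1],[0,0,0.2,0,0,0,1],[0,0,0.1,0,0,0,1],[0,0,0,0,0,0,1]]}}

```text
clock: 15.95
position: [0.6511, -0.0606, 0.129]
ee_rot: [-0.0, 0.743, 0.669, -0.0]
contact_force: [0.4, 0.9, -3.9]
width: 0.0518
gripper_force: 54.8
```

>>> {"name": "servo_tool", "arguments": {"increments": [[0,0,0.1,0,0,0,1],[0,0,0.1,0,0,0,1],[0,0,0,0,0,0,1],[0,0,0,0,0,0,1],[0,0,0,0,0,0,1]]}}

```text
clock: 16.45
position: [0.6515, -0.0606, 0.1275]
ee_rot: [0.0, 0.743, 0.669, 0.0]
contact_force: [-0.3, 0.1, -3.2]
width: 0.0516
gripper_force: 54.8
```

>>> {"name": "servo_tool", "arguments": {"increments": [[0,0,0.05,0,0,0,1],[0,0,0.05,0,0,0,1],[0,0,0.05,0,0,0,1],[0,0,0,0,0,0,1],[0,0,0,0,0,0,1]]}}

```text
clock: 16.95
position: [0.6514, -0.0606, 0.1275]
ee_rot: [0.0, 0.743, 0.669, 0.0]
contact_force: [-2.1, 0.8, 5.7]
width: 0.0517
gripper_force: 55.9
```

It's seated on the board. Opening and retreating straight up.

>>> {"name": "servo_tool", "arguments": {"increments": [[0,0,-0.1,0,0,0,0.0],[0,0,0,0,0,0,-0.4],[0,0,0,0,0,0,-0.7],[0,0,0,0,0,0,-1],[0,0,0,0,0,0,-1]]}}

```text
clock: 17.45
position: [0.6515, -0.0607, 0.1267]
ee_rot: [0.0, 0.743, 0.669, 0.0]
contact_force: [0.0, -0.9, 0.0]
width: 0.0853
gripper_force: 0.0
```

>>> {"name": "servo_tool", "arguments": {"increments": [[0,0,-0.5,0,0,0,-1],[0,0,-1.5,0,0,0,-1],[0,0,-3,0,0,0,-1],[0,0,-4,0,0,0,-1],[0,0,-4,0,0,0,-1]]}}

```text
clock: 17.95
position: [0.651, -0.0606, 0.2581]
ee_rot: [-0.0, 0.743, 0.669, -0.0]
contact_force: [1.5, 0.1, 0.4]
width: 0.085
gripper_force: 0.0
```

>>> {"name": "servo_tool", "arguments": {"increments": [[0,-3,-2,0,0,0,-1],[0,-5,0,0,0,0,-1],[0,-5,0,0,0,0,-1],[0,-5,0,0,0,0,-1],[0,-5,0,0,0,0,-1]]}}

```text
clock: 18.45
position: [0.4206, -0.0361, 0.2771]
ee_rot: [0.0, 0.743, 0.669, 0.0]
contact_force: [0.5, -0.7, -0.3]
width: 0.0855
gripper_force: 0.0
```

>>> {"name": "servo_tool", "arguments": {"increments": [[0,0,0,0,0,0,-1],[0,0,0,0,0,0,-1],[0,0,0,0,0,0,-1],[0,0,0,0,0,0,-1],[0,0,0,0,0,0,-1]]}}

```text
clock: 18.95
position: [0.4238, -0.0366, 0.2766]
ee_rot: [-0.0, 0.743, 0.669, -0.0]
contact_force: [-0.6, -0.7, -0.3]
width: 0.0854
gripper_force: 0.0
```

```bash
python3 - <<'E'
from m import *
tops('top6'); t=cv2.imread('pics/top6.png'); snap('side','side6'); s=cv2.imread('pics/side6.png')
a=cv2.resize(t[90:260,130:400],None,fx=2,fy=2); b=cv2.resize(s[130:280,140:410],None,fx=2,fy=2)
v=np.vstack([a,b])[:,:]; cv2.imwrite('pics/final.png',cv2.resize(v,None,fx=.9,fy=.9)); print(manip.get_state()['contact_force'])
E
```

```text
tin [220 103  36  20 543] (0.0029, 0.1248) (0.10122580081224442, 0.0485045351088047) 83.9
tin [263 109  36  19 542] (0.0021, -0.0038) (0.10007155686616898, 0.04840324819087982) 83.9
tin [305 112  35  20 541] (0.0065, -0.1274) (0.10012227296829224, 0.048357944935560226) 84.4
[0.1461 1.0731 1.1493]
```

View pics/final.png

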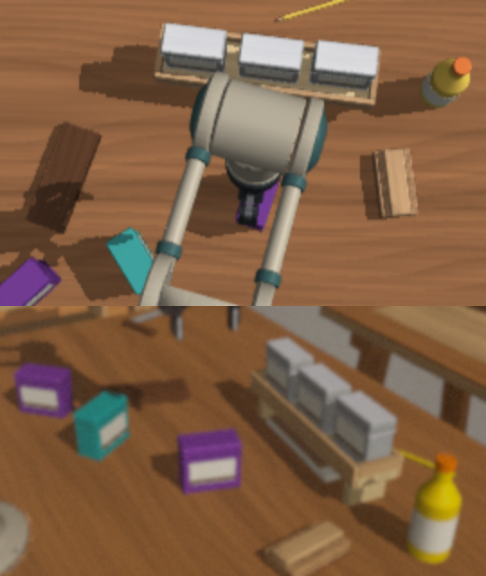

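The picture shows three tins upright in a row behind the lip, at top-view crop (195,45), (270,55) and (345,62). The bystanders haven't moved and the arm is clear, so I'm handing in.

```bash
python3 -c "
from rig import manip
print(manip.sign_off())"
```

```text
the job is handed in; nothing more can be done
None
```

The job is handed in: I slid the two shelf tins apart, then set the steel tin upright between them behind the lip, leaving the sanding block, glue bottle and offcut where they were (about 19 s on the robot's clock).

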